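# Call the cook and point out the bowl that has no lid

### The job

One of the four red soup bowls set out for service was left without its lid. Press the green call button all the way down and let it come up to call the cook over, then point at the uncovered bowl: bring the fingertips over its middle, a few centimetres above the rim, hold them there for at least two seconds, and finish still pointing. Nothing is to be picked up: touch none of the bowls, lids or other things, and pass well above the covered bowls so that you never seem to point at one of them.

Things in the scene. Friction and masses are not known exactly. Their poses are not given: they have to be found in the camera images.
- bowl_a: Loose vermilion lacquer bowl, round, 150 mm across the rim, 60 mm high. Origin at the centre of its underside, z up. A domed vermilion lid, 151 mm across, is seated on it and moves with it; with the lid it stands 107 mm high.
- bowl_b: Loose vermilion lacquer bowl, round, 150 mm across the rim, 60 mm high. Origin at the centre of its underside, z up. A domed vermilion lid, 151 mm across, is seated on it and moves with it; with the lid it stands 107 mm high.
- bowl_c: Loose vermilion lacquer bowl, round, 150 mm across the rim, 60 mm high. Origin at the centre of its underside, z up. A domed vermilion lid, 151 mm across, is seated on it and moves with it; with the lid it stands 107 mm high.
- bowl_d: Loose vermilion lacquer bowl, round, 150 mm across the rim, 60 mm high. Origin at the centre of its underside, z up. No lid lies on it: it is the bowl that was missed.
- rim_d (a point): Centre of the mouth of the uncovered bowl, level with its rim, 60 mm above the table.
- call_top (a point): Centre of the top face of the green push plate (38 mm across) of the call button, a white puck fixed to the table. It moves down with the plate. Press straight down.
- call (a joint): Travel of the call button's green plate in m: 0 up, 0.006 fully down. It is sprung: about 5 N holds it fully down and it comes up by itself when let go.
- timer: Bystander: loose white kitchen timer with a red dial, 68 mm across, 36 mm high. Not the call button. Origin at the centre of its underside.
- spoon: Bystander: loose white measuring spoon, 132 mm long along its y, 41 mm wide, 16 mm high. Origin at the centre of its underside.
Not all that is in view belongs to the job. Leave any orange look-alike of the part that bears call_top alone.

How it is judged:
By the outcome, as a careful person would: the job done as asked, in the order asked, and still so for the second after the job is handed in, with the robot touching nothing.
It also fails if it takes over 42 s, if anything falls off the work surface, if the arm or the gripper's body presses on something with over 40 N, if the wrist force passes 120 N, or if a joint passes its speed limit or range.

### The arm

A 7-joint arm with a two-finger parallel gripper is mounted at the origin on a cart in front of the work surface, level with it; the furniture and walls round the work are solid. World frame = base frame: x ahead of the robot, y to its left, z up, the work surface at z = 0. Lengths are in m, angles in rad, forces in N, time in s.
With the tool pointing down it reaches from about 0.4 to 0.875 m from the base axis. Payload 6.5 kg.
Tool frame: the origin (TCP) lies on the centre line of the jaws, within the pads' length; the fingertips stand 17 mm ahead of it and the grasp point (between the pads) lies 2 mm behind it; z points along the fingers, y is the direction in which the jaws open and shut (so a half turn about z gives the same grasp; the last joint's range is limited). The gripper opens to 88 mm and grips with 3 to 60 N. Pads are 18 mm wide; open, the fingers measure 123 mm over their backs; the gripper's body (75 mm by 187 mm) begins 45 mm behind the grasp point.
Start: joints at [1.274, 0.536, -0.004, 1.538, 0.003, 1.067, -0.071], TCP at [0.149, -0.633, 0.256] pointing down, gripper open.
Joint ranges: [-2.7, 2.7], [-0.37, 2.16], [-1.27, 1.26], [0.24, 2.4], [-1.31, 4.45], [0.19, 1.91], [-2.76, 2.76]. Speed limits (rad/s): [2.39, 2.39, 3.14, 3.14, 3.14, 3.14, 3.14].

### API

Orientations are given as a unit quaternion [w, x, y, z].
In Python, from cell import ctrl, imaging, job gives the robot as it stands.
- The arm moves only by the tool drive_tool, never from a script. Its argument "plan" is a list of rows, each a list of 7 numbers: the shift along the tool's x, y, z in cm, then the turn, a rotation vector about the tool's x, y, z in degrees, then the finger opening in cm, from 0 to 8.81. In form: [[tx, ty, tz, ax, ay, az, hand], ...]. A call has 1 to 20 rows; each row shifts and turns the commanded pose from where the row before left it, along the tool's axes as they then stand; what a row does not reach is not made up. A row lasts 1/10 s, in which the tool goes at most 50 mm and 8.59 degrees, less where a joint would pass 70% of its speed; a pose out of reach is approached as far as the arm can. A call is refused whole if a number of a shift passes 5 or a number of a turn 8.59, either way. A call with a gripper value outside its range is refused whole. The fingers move at their own pace and stop on an object; "newtons" is the grip in N (left out, the last holds). Time passes only in rows, so rows that do not move let the fingers close. It gives the time, the measured TCP pose, the force and the opening at its end, in the units of the state.
- ctrl.state(): the state, without advancing time (a new reading comes with each control period).
- imaging.snapshot(name): name is "scene" or "top"; returns a dict with "img" (400x640x3 uint8, red, green, blue), "K" (3x3 intrinsics, pixels), "view" (4x4, takes a point from world to camera coordinates). Camera axes: x right, y down, z forward; pixel columns grow to the right and rows downward; lengths in m; the calibration is good to about 2 mm. A picture is of the moment at which its call begins. There is no depth.
- job.job_done(): hands the job in, once; it reports no verdict.
The state is a dict: "time_s": time; "joint_positions": joint angles; "joint_vel": joint speeds; "tau": joint torques, N m; "tool_pos": TCP position; "eef_rot": TCP orientation; "contact_force": force on the tool from outside, world axes, zero at the start; "wrist_torque": the same for the moment, N m; "width": finger opening in m.
Only numpy, scipy, OpenCV 4.12 (cv2) and the standard library are available. Lean on these libraries where they do the work, as an engineer would, in place of code of your own. Each camera call takes 0.05 s, during which the arm holds its last target. There are 200 camera calls.

## Working session

There is one attempt and no reset: what is moved stays moved. The work goes in short steps, Python scripts to look and compute and a tool call to move; the robot and the scene stay as the last step left them, time stands still between calls to the robot, and variables do not carry over. Pictures are saved under pics/ and viewed, about 8 in all and at most 12, crops included, and the job is handed in when it is done.

Besides the shell and the picture viewer there is one more tool, called after "Request:" as a command line: name --pt "numbers of a row" for each row, then --argument value for the rest. drive_tool: Moves the arm, as the interface text tells. Its arguments: {"type":"object","properties":{"plan":{"type":"array","items":{"type":"array","items":{"type":"number"}}},"newtons":{"type":"number"}},"required":["plan"]}

```bash
mkdir -p pics; python3 - <<'E'
from cell import ctrl, imaging
import cv2,pickle
d={n:imaging.snapshot(n) for n in("scene","top")}
pickle.dump(d,open('snap0.pkl','wb'))
for n in d: cv2.imwrite(f'pics/{n}0.png',d[n]['img'][:,:,::-1]); print(n,d[n]['K'].round(1).tolist(),d[n]['view'].round(3).tolist())
s=ctrl.state();print({k:s[k] for k in('time_s','tool_pos','eef_rot','contact_force','width')})
E
```

```text
scene [[377.1, 0.0, 317.0], [0.0, 377.1, 199.9], [0.0, 0.0, 1.0]] [[0.753, -0.658, 0.016, -0.429], [-0.494, -0.581, -0.647, 0.277], [0.435, 0.479, -0.762, 0.73], [0.0, 0.0, 0.0, 1.0]]
top [[435.3, 0.0, 318.2], [0.0, 435.3, 200.6], [0.0, 0.0, 1.0]] [[0.019, -1.0, -0.01, -0.046], [-0.989, -0.017, -0.15, 0.51], [0.15, 0.013, -0.989, 1.245], [0.0, 0.0, 0.0, 1.0]]
{'time_s': 0.1, 'tool_pos': array([ 0.14855073, -0.63225626,  0.25493519]), 'eef_rot': array([-7.62740177e-04,  9.93342857e-01,  1.15192714e-01, -1.61794031e-04]), 'contact_force': array([-0.1444379 , -0.27934131, -0.8236626 ]), 'width': 0.0881008316754972}
```

View pics/scene0.png

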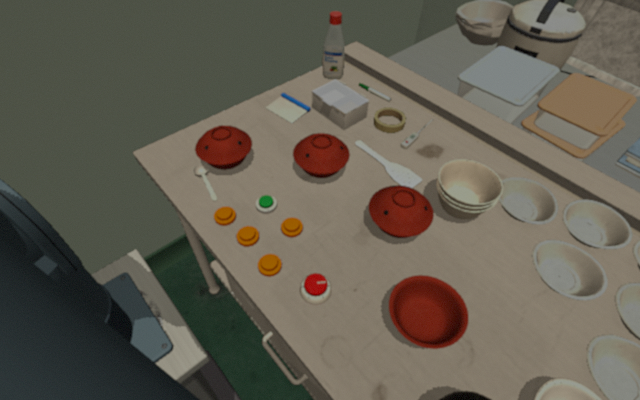

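View pics/top0.png

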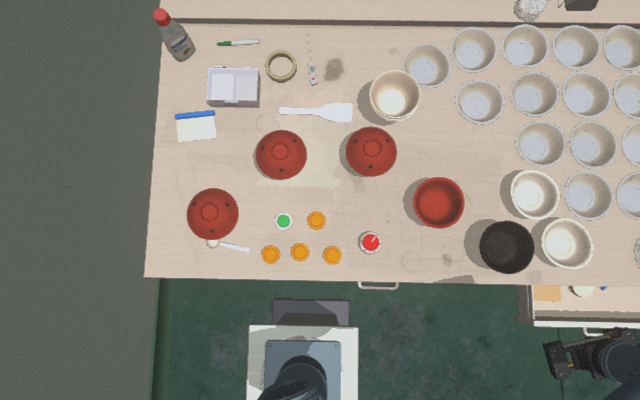

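The scene view has one green-topped puck at scene (266,203) / top (284,221). It could be mistaken for:
- **Orange look-alikes:** top (317,220), (271,254), (300,252) and (332,255).
- **Red-dialled timer:** top (371,243).

The open red bowl is at scene (428,311) / top (438,203). It could be mistaken for:
- **Lidded bowls:** top (281,155), (371,152) and (213,213).
- **Black bowl:** top (507,247).

I choose the green puck and the open red bowl, and will measure both from the two views.

```bash
cat > h.py <<'E'
import numpy as np,cv2
def ray(s,p):
    R,t=s['view'][:3,:3],s['view'][:3,3]
    d=R.T@np.linalg.inv(s['K'])@np.array([p[0],p[1],1.]); return -R.T@t,d/np.linalg.norm(d)
def plane(s,p,z):
    o,d=ray(s,p); return o+d*(z-o[2])/d[2]
def tri(a,p,b,q):
    P=[s['K']@s['view'][:3] for s in(a,b)]
    X=cv2.triangulatePoints(P[0],P[1],np.float64(p),np.float64(q)).ravel(); return X[:3]/X[3]
def proj(s,X):
    c=s['K']@(s['view'][:3,:3]@X+s['view'][:3,3]); return c[:2]/c[2]
def mask(img,col):
    h,s_,v=cv2.split(cv2.cvtColor(img,cv2.COLOR_RGB2HSV)); 
    m=((h>45)&(h<80)&(s_>120)&(v>70)) if col=='g' else (((h<8)|(h>172))&(s_>130))
    return m.astype(np.uint8)
def blob(img,col,p):
    n,l,st,c=cv2.connectedComponentsWithStats(mask(img,col)); k=l[p[1],p[0]]; return (l==k).astype(np.uint8),c[k],st[k]
E
python3 - <<'E'
import pickle,cv2,numpy as np
from h import *
d=pickle.load(open('snap0.pkl','rb'));S,T=d['scene'],d['top']
g=[blob(s['img'],'g',p) for s,p in((S,(266,202)),(T,(284,221)))]
print('btn',g[0][1],g[0][2],g[1][1],g[1][2],tri(S,g[0][1],T,g[1][1]))
for z in(.02,.03): print(z,plane(S,g[0][1],z),plane(T,g[1][1],z))
b=[blob(s['img'],'r',p) for s,p in((S,(428,311)),(T,(438,203)))]
print('bowl',b[0][1],b[0][2],b[1][1],b[1][2],tri(S,b[0][1],T,b[1][1]))
for s,x in((S,b[0]),(T,b[1])):
    c=max(cv2.findContours(x[0],0,1)[0],key=len)[:,0]
    P=np.array([plane(s,q,.06)[:2] for q in c]); print('rim circ',cv2.minEnclosingCircle(P.astype(np.float32)))
# bowl: fit rim circle (x,y,z) r=.075 via silhouette of model: rim + base hull
from scipy.optimize import least_squares
a=np.linspace(0,2*np.pi,120)
def sil(s,x,y,z):
    pts=np.array([proj(s,np.array([x+.075*np.cos(t),y+.075*np.sin(t),z])) for t in a]);return pts
def res(v):
    r=[]
    for s,x,cut in((T,b[1],0),(S,b[0],1)):
        c=max(cv2.findContours(x[0],0,1)[0],key=len)
        p=sil(s,*v)
        # use far half of rim (toward smaller rows) where rim is the outline
        for q in p[p[:,1]<p[:,1].mean()]: r.append(cv2.pointPolygonTest(c,tuple(map(float,q)),True)+.5)
    return np.array(r)
o=least_squares(res,[*plane(T,b[1][1],.06)[:2],.06],loss='soft_l1',diff_step=1e-3);print('rim fit',o.x,np.abs(o.fun).mean())
for n,p in(('a',(281,152)),('b',(371,149)),('c',(211,212)),('timer',(371,243))): print(n,plane(T,p,.1 if n!='timer' else .036))
im=cv2.resize(S['img'][180:360,200:480],None,fx=2,fy=2,interpolation=2); im2=cv2.resize(T['img'][140:280,240:480],(560,327))
cv2.imwrite('pics/crop.png',np.vstack([im,im2])[:600,:,::-1]) if 0 else cv2.imwrite('pics/crop.png',cv2.resize(np.vstack([im,im2]),None,fx=.87,fy=.87)[:,:,::-1])
E
```

```text
btn [265.63636364 201.0661157 ] [259 196  14  11 121] [283.04040404 220.63636364] [278 215  11  12  99] [0.45337983 0.06652131 0.0178563 ]
0.02 [0.45421475 0.06413946 0.02      ] [0.45184354 0.06697263 0.02      ]
0.03 [0.44988952 0.05673497 0.03      ] [0.45081263 0.06604204 0.03      ]
bowl [427.77065046 311.56853477] [ 389  276   79   72 4443] [437.13628989 201.53704705] [ 413  178   51   50 1849] [ 0.51466934 -0.38577497  0.04509741]
rim circ ((0.5118098258972168, -0.3864718973636627), 0.07517026364803314)
rim circ ((0.5101844072341919, -0.383182168006897), 0.07426293194293976)
rim fit [ 0.51016872 -0.38629599  0.06027804] 0.5513614442260766
a [0.64026013 0.07141574 0.1       ]
b [ 0.65317608 -0.18522177  0.1       ]
c [0.46431817 0.26216036 0.1       ]
timer [ 0.38943705 -0.19239403  0.036     ]
```

View pics/crop.png

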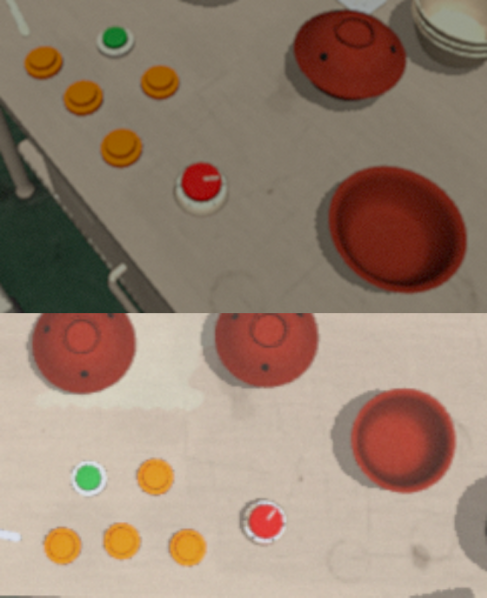

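The crop confirms the choice. The green plate on the white puck is a single item, clearly apart from the four orange ones and the red-dialled timer. The bowl at right is open, with no lid.

- **Button:** about (0.453, 0.066, 0.02).
- **Rim centre:** about (0.510, -0.386, 0.060).

Next I move over the button at the present height, with the fingers closed.

Request:
drive_tool --pt "3.05 -2.9 0 0 0 0 0" --pt "3.05 -2.9 0 0 0 0 0" --pt "3.05 -2.9 0 0 0 0 0" --pt "3.05 -2.9 0 0 0 0 0" --pt "3.05 -2.9 0 0 0 0 0" --pt "3.05 -2.9 0 0 0 0 0" --pt "3.05 -2.9 0 0 0 0 0" --pt "3.05 -2.9 0 0 0 0 0" --pt "3.05 -2.9 0 0 0 0 0" --pt "3.05 -2.9 0 0 0 0 0" --pt "1.88 -4 0 0 0 0 0" --pt "1.88 -4 0 0 0 0 0" --pt "1.88 -4 0 0 0 0 0" --pt "1.88 -4 0 0 0 0 0" --pt "1.88 -4 0 0 0 0 0" --pt "1.88 -4 0 0 0 0 0" --pt "1.88 -4 0 0 0 0 0" --pt "1.88 -4 0 0 0 0 0" --pt "0 0 0 0 0 0 0" --pt "0 0 0 0 0 0 0"

```text
time_s: 2.1
tool_pos: [0.4522, 0.0659, 0.2554]
eef_rot: [-0.0, 0.993, 0.116, -0.0]
contact_force: [0.4, -0.2, -1.1]
width: 0.0004
```

Request:
drive_tool --pt "0 0 0 0 0 -8 0" --pt "0 0 0 0 0 -8 0" --pt "0 0 0 0 0 -8 0" --pt "0 0 0 0 0 -8 0" --pt "0 0 0 0 0 0 0" --pt "0 0 0 0 0 0 0"

```text
time_s: 2.7
tool_pos: [0.4523, 0.0639, 0.2555]
eef_rot: [0.0, 0.924, 0.382, -0.0]
contact_force: [-0.5, -0.1, 0.2]
width: 0.0003
```

Request:
drive_tool --pt "0 0 4 0 0 0 0" --pt "0 0 4 0 0 0 0" --pt "0 0 4 0 0 0 0" --pt "0 0 4 0 0 0 0" --pt "0 0 1 0 0 0 0" --pt "0 0 1 0 0 0 0" --pt "0 0 0 0 0 0 0" --pt "0 0 0 0 0 0 0"

```text
time_s: 3.5
tool_pos: [0.4535, 0.0654, 0.077]
eef_rot: [0.0, 0.923, 0.384, 0.001]
contact_force: [-0.3, 0.6, 0.0]
width: 0.0003
```

```bash
python3 - <<'E'
from cell import ctrl, imaging
import cv2
from h import *
for i in range(3):
    s=imaging.snapshot('scene'); st=ctrl.state(); print(st['tool_pos'],st['contact_force'])
tip=st['tool_pos']+[0,0,-.017]; print('tip px',proj(s,tip))
im=s['img'].copy(); u=proj(s,tip)
im=cv2.resize(im[130:250,180:360],None,fx=4,fy=4,interpolation=2)
cv2.circle(im,tuple(int(v) for v in ((u-[180,130])*4)),4,(255,0,255),1)
cv2.imwrite('pics/near.png',im[:,:,::-1])
E
```

```text
[0.45359675 0.06536269 0.07705367] [ 0.48227356 -0.00544849 -0.15718269]
[0.45353912 0.06531526 0.07701932] [ 0.77729019  0.1101101  -0.92800051]
[0.45341661 0.06530702 0.07688069] [ 0.8428824  -0.23277934 -0.94763639]
tip px [263.63944127 190.32810609]
```

View pics/near.png

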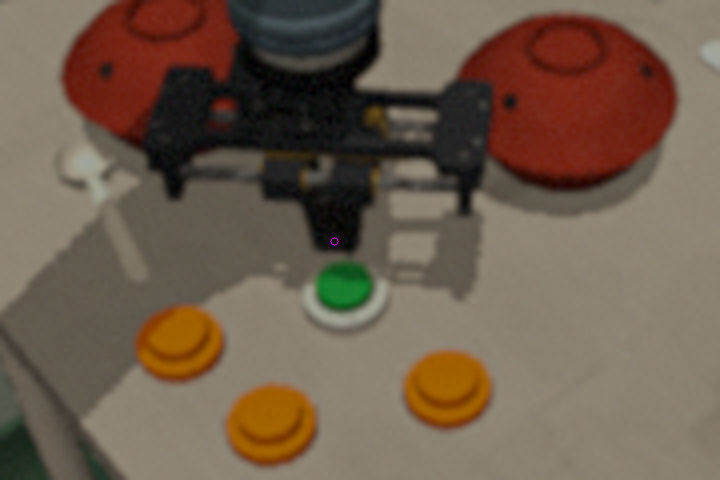

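The tips are centred above the green plate (plate at crop (345,286), tip at (335,241)) and clear of the two lidded bowls. Next I go down and press gently.

Request:
drive_tool --pt "0 0 1 0 0 0 0" --pt "0 0 1 0 0 0 0" --pt "0 0 0.7 0 0 0 0" --pt "0 0 0.3 0 0 0 0" --pt "0 0 0.3 0 0 0 0" --pt "0 0 0.3 0 0 0 0" --pt "0 0 0 0 0 0 0" --pt "0 0 0 0 0 0 0"

```text
time_s: 4.45
tool_pos: [0.4525, 0.0653, 0.0398]
eef_rot: [0.0, 0.923, 0.385, 0.0]
contact_force: [-0.2, 0.0, 0.6]
width: 0.0005
```

Tip is at z = 0.023 with no contact yet.

Request:
drive_tool --pt "0 0 0.2 0 0 0 0" --pt "0 0 0.2 0 0 0 0" --pt "0 0 0.2 0 0 0 0" --pt "0 0 0 0 0 0 0" --pt "0 0 0 0 0 0 0"

```text
time_s: 4.95
tool_pos: [0.4527, 0.0653, 0.0338]
eef_rot: [0.0, 0.923, 0.385, 0.0]
contact_force: [-0.6, 0.1, 5.3]
width: 0.0009
```

Request:
drive_tool --pt "0 0 0.1 0 0 0 0" --pt "0 0 0.1 0 0 0 0" --pt "0 0 0 0 0 0 0" --pt "0 0 0 0 0 0 0"

```text
time_s: 5.35
tool_pos: [0.4527, 0.0653, 0.0331]
eef_rot: [0.001, 0.923, 0.385, 0.0]
contact_force: [-4.8, -1.4, 27.0]
width: 0.0005
```

The force jumped to 27 N while the tool stopped moving, so the plate is bottomed. Next I lift off.

Request:
drive_tool --pt "0 0 -0.5 0 0 0 0" --pt "0 0 -1 0 0 0 0" --pt "0 0 -1.5 0 0 0 0" --pt "0 0 -4 0 0 0 0" --pt "0 0 -4 0 0 0 0" --pt "0 0 -4 0 0 0 0" --pt "0 0 -4 0 0 0 0" --pt "0 0 -3.5 0 0 0 0" --pt "0 0 0 0 0 0 0" --pt "0 0 0 0 0 0 0"

```text
time_s: 6.35
tool_pos: [0.4524, 0.065, 0.257]
eef_rot: [0.0, 0.923, 0.384, 0.0]
contact_force: [0.2, -0.1, -0.1]
width: 0.0002
```

```bash
python3 - <<'E'
from cell import ctrl, imaging
import pickle
from h import *
s=imaging.snapshot('scene'); st=ctrl.state(); print(st['time_s'],st['tool_pos'],st['eef_rot'],st['contact_force'])
d=pickle.load(open('snap0.pkl','rb'))
print(blob(s['img'],'g',(266,202))[1:],blob(s['img'],'r',(428,311))[1:])
E
```

```text
6.4 [0.45174257 0.06490029 0.25602584] [-4.08507289e-05  9.23166187e-01  3.84400518e-01 -6.56153263e-04] [-0.16890313  0.31964478 -0.38543262]
(array([265.74789916, 201.05882353]), array([260, 196,  13,  11, 119], dtype=int32)) (array([427.76248313, 311.58119658]), array([ 389,  276,   79,   72, 4446], dtype=int32))
```

The button is back up and the bowl has not moved. Next I travel high to the open bowl.

Request:
drive_tool --pt "-2.32 2.99 0 0 0 0 0" --pt "-2.32 2.99 0 0 0 0 0" --pt "-2.32 2.99 0 0 0 0 0" --pt "-2.32 2.99 0 0 0 0 0" --pt "-2.32 2.99 0 0 0 0 0" --pt "-2.32 2.99 0 0 0 0 0" --pt "-2.32 2.99 0 0 0 0 0" --pt "-2.32 2.99 0 0 0 0 0" --pt "-2.32 2.99 0 0 0 0 0" --pt "-2.32 2.99 0 0 0 0 0" --pt "-2.32 2.99 0 0 0 0 0" --pt "-2.32 2.99 0 0 0 0 0" --pt "0 0 0 0 0 0 0" --pt "0 0 0 0 0 0 0"

```text
time_s: 7.8
tool_pos: [0.5101, -0.3848, 0.2542]
eef_rot: [-0.002, 0.923, 0.384, -0.001]
contact_force: [0.9, 0.5, 0.0]
width: 0.0007
```

Request:
drive_tool --pt "0 0 3 0 0 0 0" --pt "0 0 3 0 0 0 0" --pt "0 0 3 0 0 0 0" --pt "0 0 3 0 0 0 0" --pt "0 0 1.5 0 0 0 0" --pt "0 0 1 0 0 0 0" --pt "0 0 0 0 0 0 0" --pt "0 0 0 0 0 0 0"

```text
time_s: 8.6
tool_pos: [0.5118, -0.3851, 0.1127]
eef_rot: [0.001, 0.923, 0.385, 0.0]
contact_force: [-0.2, 0.2, 0.9]
width: 0.0003
```

The tips are 3.5 cm above the rim and centred to within 2 mm. Next I hold for 3 s and check.

Request:
drive_tool --pt "0 0 0 0 0 0 0" --pt "0 0 0 0 0 0 0" --pt "0 0 0 0 0 0 0" --pt "0 0 0 0 0 0 0" --pt "0 0 0 0 0 0 0" --pt "0 0 0 0 0 0 0" --pt "0 0 0 0 0 0 0" --pt "0 0 0 0 0 0 0" --pt "0 0 0 0 0 0 0" --pt "0 0 0 0 0 0 0" --pt "0 0 0 0 0 0 0" --pt "0 0 0 0 0 0 0" --pt "0 0 0 0 0 0 0" --pt "0 0 0 0 0 0 0" --pt "0 0 0 0 0 0 0"

```text
time_s: 10.1
tool_pos: [0.5111, -0.3851, 0.1117]
eef_rot: [0.0, 0.923, 0.384, -0.0]
contact_force: [0.1, 0.5, 1.1]
width: 0.0006
```

Request:
drive_tool --pt "0 0 0 0 0 0 0" --pt "0 0 0 0 0 0 0" --pt "0 0 0 0 0 0 0" --pt "0 0 0 0 0 0 0" --pt "0 0 0 0 0 0 0" --pt "0 0 0 0 0 0 0" --pt "0 0 0 0 0 0 0" --pt "0 0 0 0 0 0 0" --pt "0 0 0 0 0 0 0" --pt "0 0 0 0 0 0 0" --pt "0 0 0 0 0 0 0" --pt "0 0 0 0 0 0 0" --pt "0 0 0 0 0 0 0" --pt "0 0 0 0 0 0 0" --pt "0 0 0 0 0 0 0"

```text
time_s: 11.6
tool_pos: [0.5111, -0.3851, 0.1117]
eef_rot: [0.0, 0.923, 0.384, -0.0]
contact_force: [0.3, 0.9, 1.3]
width: 0.0008
```

```bash
python3 - <<'E'
from cell import ctrl, imaging
import cv2
from h import *
s=imaging.snapshot('scene'); st=ctrl.state(); print(st['time_s'],st['tool_pos'],st['contact_force'])
print(blob(s['img'],'g',(266,202))[1])
cv2.imwrite('pics/final.png',s['img'][:,:,::-1])
E
```

```text
11.65 [ 0.51111416 -0.38509147  0.11173376] [-0.2559976  -0.60779719 -0.17115499]
[265.68965517 201.15517241]
```

View pics/final.png

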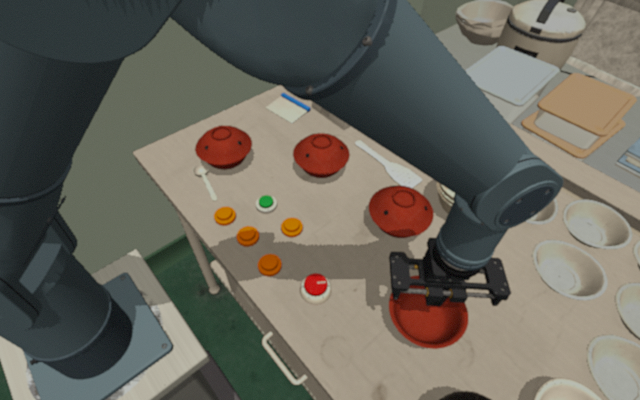

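The picture shows the fingers over the middle of the open bowl, around (430,300). Everything else is where it was, and the button is up at (266,201).

```bash
python3 -c "
from cell import job; print(job.job_done())"
```

```text
the job is handed in; nothing more can be done
None
```

I pressed the green call button and let it come back up. Then I moved high across to the uncovered bowl and pointed at its middle, and handed the job in still pointing; no verdict was reported.

- **Button press:** the force rose from 5 N to 27 N while the tool stopped moving, so the plate was fully down. A picture after lifting off showed it back up, at the same pixels as before.
- **Pointing:** the closed fingertips were about 1 mm off the measured rim centre and 35 mm above the rim. They held there for 3 s before hand-in at 11.65 s.
- **Other things:** there was no contact force beyond noise at the end, and nothing looked moved in the last picture. The path stayed about 17 cm from the nearest covered bowl, with the fingertips about 24 cm above the table.
- **Disagreement:** the two cameras' single-view estimates of the button and rim differed by about 2–3 mm, near the calibration limit. No check failed.

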